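Hang the rinsed wafer carrier in the drying cabinet

TASK

Hang the empty white wafer carrier by its crossbar on the hook inside the drying cabinet, taking it in through the open hatch in the top, and let go of it; then slide the clear cover fully shut over the hatch. Neither the carrier nor the robot may touch the hatch's steel rim or its blue rails at any time, and everything else on the bench stays as it is.

Things in the scene. Friction and masses are not known exactly. Their poses are not given: they have to be found in the camera images.
- carrier: Empty white plastic wafer carrier, about 0.15 kg, upright on the bench, 140 mm high. Origin at the centre of its underside, z up. Basket at the bottom 44 mm along x, 92 along y, 52 high; uprights (14 mm along x, 5 thick) at its two y ends carry a crossbar along y with a grip tab on top. Same shape after half a turn about z.
- carrier_bar (a point): Centre of the underside of the carrier's crossbar, 94 mm above its origin, axes as the carrier. Bar 92 mm along y, 14 along x, 12 high (top at 106 mm). Below it is the window that the hook enters along x: 42 mm high down to the basket, 82 mm wide between the uprights.
- carrier_tab (a point): Centre of the top of the grip tab, 140 mm above the carrier's origin, axes as the carrier. The tab is 18 mm along x, 40 mm along y, and 34 mm high down to the crossbar's top, on which it stands centred.
- cabinet: Benchtop drying cabinet, fixed: clear-walled chamber with steel posts and, on its +y side, a white fan housing. Origin on the bench under the centre of the hatch, z up. Spans x -106 to 106 mm, y -116 to 320 mm. Chamber inside: x -100 to 97, y -111 to 116, floor at z = 12 mm.
- rim: Hatch rim: the cabinet's steel top deck, 10 mm thick, top at z = 180 mm, with blue rails 10 mm higher on it; origin and axes as the cabinet. Opening: x -85 to 85 mm, y -90 to 90 mm. Rails (top z = 190 mm) run along y at x beyond 94 mm either way, and along x at y -116 to -106 mm. Carrier and robot must not touch any of this.
- hook: The hook in the chamber: dark steel strip 28 mm wide (y), 3 mm thick, with a red upturned tip. Its level arm comes from the rear (+x) wall towards -x. Origin and axes as the cabinet.
- hook_seat (a point): Where the crossbar goes: on top of the hook's level arm, at x = 30, y = 0, z = 124 mm in the cabinet frame, axes as the cabinet. The upturned tip stands 26 to 29 mm from it towards -x and rises 14 mm above it; the arm runs level 66 mm towards +x to the rear wall; arm underside 3 mm below. A carrier hung here has its tab's top 10 mm below the deck's top.
- cover (a joint): Slide of the clear cover along the cabinet's y, m: 0 fully shut over the hatch (end stop), grows towards +y, 0.21 fully open; starts at 0.185 to 0.21. Moves with about 2 N plus light damping, stays where left. Cover 178 mm along x, 200 along y, centred on the hatch when shut; underside at z = 181, top at z = 187 mm.
- cover_pull (a point): Middle of the top of the blue upright bar on the cover by which it is pushed or pulled; bar 80 mm along x, 14 along y, 28 high above the cover's top. This point is at x = 0, y = joint value - 75 mm, z = 215 mm in the cabinet frame, axes as the cabinet.
- loaded_carrier: Bystander: black carrier of the same shape, loaded with wafers; origin at the centre of its underside.
- mask_box: Bystander: flat grey and amber photomask box, 105 x 105 x 26 mm, origin at the centre of its underside.
- canister: Bystander: round white wafer canister with blue lid, 98 mm across, 69 mm high, origin at the centre of its underside.
- vacuum_wand: Bystander: steel vacuum wand lying on the bench, 177 mm long along x, origin on the bench 75 mm from its handle end.
There are look-alikes about, which are no part of the job. Leave any orange or yellow look-alike of the carrier alone.

How it is judged:
By the outcome, as a careful person would: the job done as asked, in the order asked, and still so for the second after the job is handed in, with the robot touching nothing.
It also fails if it takes over 66 s, if anything falls off the work surface, if the arm or the gripper's body presses on something with over 40 N, if the wrist force passes 120 N, or if a joint passes its speed limit or range.

ROBOT

A 6-joint arm with a two-finger parallel gripper is mounted at the origin on the work surface. World frame = base frame: x ahead of the robot, y to its left, z up, the work surface at z = 0. Lengths are in m, angles in degrees, forces in N, time in s.
With the tool pointing down it reaches from about 0.225 to 0.875 m from the base axis. Payload 3.4 kg.
Tool frame: the origin (TCP) lies between the finger pads; the fingertips stand 22 mm ahead of it and the grasp point (between the pads) lies 3 mm ahead of it; z points along the fingers, y is the direction in which the jaws open and shut (so a half turn about z gives the same grasp; the last joint's range is limited). The gripper opens to 85 mm and grips with 20 to 120 N. Pads are 22 mm wide; open, the fingers measure 114 mm over their backs; the gripper's body (76 mm by 85 mm) begins 54 mm behind the grasp point. The pads swing forward as they close: fully open they stand 13 mm farther back than shut.
Start: joints at [67.895, 15.808, 86.224, -0, 77.962, -6.933], TCP at [0.151, 0.555, 0.253] pointing down, gripper open.
Joint ranges: [-165.64, 165.64], [-43.16, 119.46], [12.63, 154.43], [-67.54, 247.53], [6.08, 155.33], [-154.97, 154.97]. Speed limits (degrees/s): [147.25, 147.25, 180, 180, 180, 180].

INTERFACE

Orientations are given as a 3x3 rotation matrix whose columns are the frame's x, y, z axes.
In Python, from station import get_state, grab_frame, job_done gives the robot as it stands. The module is installed in compiled form; this text tells all that it offers.
- The arm moves only by the shell command python3 -m pendant 'ROWS' [FORCE]. ROWS is JSON, one flat list of numbers, 5 for each row, row after row: the opening, from 0 (shut) to 1 (fully open), then the shift along the tool's x, y, z in cm, then the turn about the tool's z in degrees. In form: [claw, x, y, z, roll, claw, x, y, z, roll, ...]. A call has 1 to 8 rows; each row shifts and turns the commanded pose from where the row before left it, along the tool's axes as they then stand; what a row does not reach is not made up. A row lasts 1/10 s, in which the tool goes at most 50 mm and 8.59 degrees, less where a joint would pass 70% of its speed; a pose out of reach is approached as far as the arm can. A call with a gripper value outside its range is refused whole. The fingers move at their own pace and stop on an object; FORCE is the grip in N (left out, the last holds). Time passes only in rows, so rows that do not move let the fingers close. It gives the time, the measured TCP pose, the force and the opening at its end, in the units of the state.
- get_state(): the state, without advancing time (a new reading comes with each control period).
- grab_frame(name): name is "side" or "top"; returns a dict with "image" (384x512x3 uint8, blue, green, red), "range_z" (384x512 float32, m along the optical axis (not along the pixel's ray), 0 where there is no reading), "fx", "fy", "cx", "cy" (pixels), "rvec" (rotation vector, rad) and "tvec" (3), from world to camera coordinates, as OpenCV has them. Camera axes: x right, y down, z forward; pixel columns grow to the right and rows downward; lengths in m; the calibration is good to about 2 mm. A picture is of the moment at which its call begins.
- job_done(): hands the job in, once; it reports no verdict.
The state is a dict: "time": time; "q": joint angles; "joint_velocities": joint speeds; "joint_efforts": joint torques, N m; "tcp_pos": TCP position; "ee_rot": TCP orientation; "wrist_force": force on the tool from outside, world axes, zero at the start; "moment": the same for the moment, N m; "opening": opening from 0.0 (shut) to 1.0 (fully open).
Only numpy, scipy, OpenCV 4.12 (cv2) and the standard library are available. Lean on these libraries where they do the work, as an engineer would, in place of code of your own. Each camera call takes 0.05 s, during which the arm holds its last target.

## Working session

There is one attempt and no reset: what is moved stays moved. The work goes in short steps, Python scripts to look and compute and a shell command to move; the robot and the scene stay as the last step left them, time stands still between calls to the robot, and variables do not carry over. Pictures are saved under pics/ and viewed, and the job is handed in when it is done.

```bash
mkdir -p pics
cat > h.py <<'E'
import numpy as np, cv2
from station import get_state, grab_frame, job_done
def cam(name):
    f=grab_frame(name); R=cv2.Rodrigues(np.array(f['rvec'],float))[0]; t=np.array(f['tvec'],float).reshape(3)
    f['R']=R; f['t']=t; f['C']=-R.T@t; np.savez(f'/tmp/{name}.npz',**{k:f[k] for k in f}); return f
def load(name):
    return dict(np.load(f'/tmp/{name}.npz'))
def ray(f,u,v):
    d=np.array([(u-f['cx'])/f['fx'],(v-f['cy'])/f['fy'],1.]); return f['R'].T@d
def onz(f,u,v,z):
    d=ray(f,u,v); return f['C']+d*(z-f['C'][2])/d[2]
def pt(f,u,v):
    return f['C']+ray(f,u,v)*f['range_z'][int(v),int(u)]
def cloud(f):
    v,u=np.mgrid[0:384,0:512]; d=np.stack([(u-f['cx'])/f['fx'],(v-f['cy'])/f['fy'],np.ones(u.shape)],-1)*f['range_z'][...,None]
    return d@f['R']+f['C']
def proj(f,p):
    c=f['R']@np.array(p)+f['t']; return float(f['fx']*c[0]/c[2]+f['cx']),float(f['fy']*c[1]/c[2]+f['cy'])
E
python3 - <<'E'
from h import *
for n in ['side','top']:
    f=cam(n); cv2.imwrite(f'pics/{n}0.png',cv2.resize(f['image'],(768,576),interpolation=cv2.INTER_CUBIC)); print(n,f['C'].round(3),f['R'][2].round(3),f['fx'])
s=get_state(); print(s['time'],s['tcp_pos'],np.round(s['ee_rot'],3).tolist(),s['opening'])
E
```

```text
side [ 0.259 -0.022  0.852] [ 0.268 -0.214 -0.939] 353.87981178846474
top [ 0.358 -0.184  1.179] [ 0.084  0.004 -0.996] 461.0842816266838
0.1 [0.15029258 0.55455261 0.25253227] [[-0.965, 0.262, -0.001], [0.262, 0.965, -0.002], [0.0, -0.002, -1.0]] 1.0000580820180045
```

View pics/side0.png

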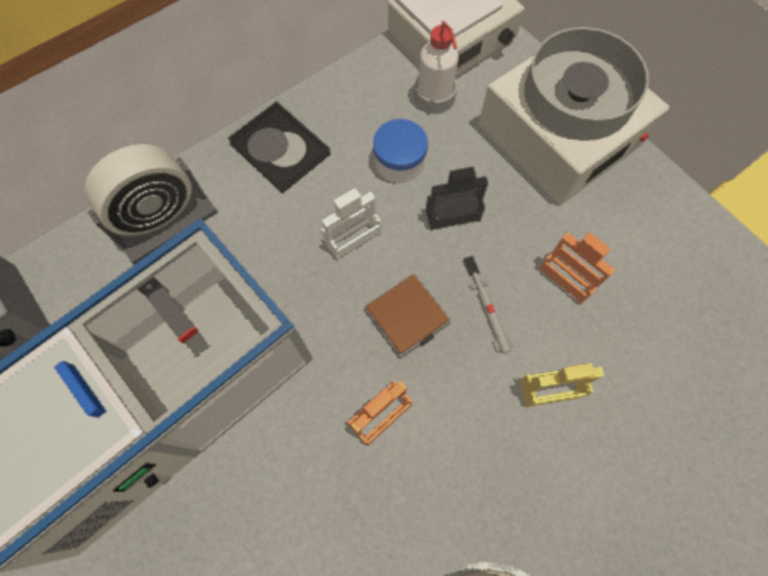

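View pics/top0.png

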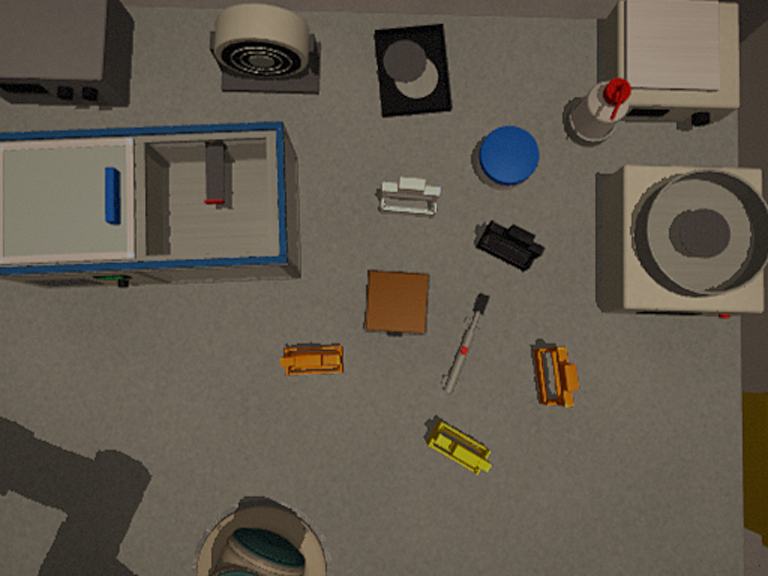

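The white carrier is at side (350,222) and top (409,197). Possible confusions in the top view are the black loaded one at (510,243), orange at (313,360) and (556,377), and yellow at (460,447). By its description the white, empty one is the target. The cabinet is at the left of the top view with the hook tip at (214,202) and the cover pull at (112,196). Next I measure and take a close crop.

Run:
```python
from h import *
S=load('side');T=load('top')
a=cv2.resize(T['image'][105:155,240:305],(520,400),interpolation=cv2.INTER_CUBIC)
b=cv2.resize(S['image'][115:180,205:265],(369,400),interpolation=cv2.INTER_CUBIC)
cv2.imwrite('pics/crop.png',cv2.resize(np.hstack([a,b]),None,fx=.89,fy=.89))
for n,f in (('side',S),('top',T)):
    P=cloud(f); hsv=cv2.cvtColor(f['image'],cv2.COLOR_BGR2HSV)
    # carrier: points in region
    m=(P[...,0]>.42)&(P[...,0]<.62)&(P[...,1]>-.27)&(P[...,1]<-.1)&(P[...,2]>.02)&(f['range_z']>0)
    mt=m&(P[...,2]>.132)
    p=P[mt]; print(n,'tab',mt.sum(),p.mean(0).round(4),cv2.minAreaRect((p[:,:2]*1000).astype(np.float32)), np.percentile(p[:,2],[5,50,95]).round(4))
    mb=m&(P[...,2]>.085)&(P[...,2]<.112); p=P[mb]
    print(' bar',mb.sum(),p.mean(0).round(4),cv2.minAreaRect((p[:,:2]*1000).astype(np.float32)))
    ma=m; p=P[ma]; print(' all',cv2.minAreaRect((p[:,:2]*1000).astype(np.float32)))
    # blue rails
    mb=(hsv[...,0]>95)&(hsv[...,0]<125)&(hsv[...,1]>120)&(P[...,1]>0)&(P[...,2]>.15)&(f['range_z']>0)
    p=P[mb]; print(' blue',mb.sum(),np.percentile(p,[2,50,98],axis=0).round(4).tolist())
    pp=p[(p[:,2]<.2)]; 
    mp=mb&(P[...,2]>.205); q=P[mp]; print(' pull',mp.sum(),q.mean(0).round(4),cv2.minAreaRect((q[:,:2]*1000).astype(np.float32)))
    r=(P[...,2]>.184)&(P[...,2]<.2)&mb; q=P[r]; print(' rail rect',r.sum(),cv2.minAreaRect((q[:,:2]*1000).astype(np.float32)), np.median(q[:,2]))
    red=((hsv[...,0]<8)|(hsv[...,0]>172))&(hsv[...,1]>150)&(P[...,1]>0.0)&(P[...,0]>.3)&(f['range_z']>0)
    q=P[red]; vu=np.argwhere(red); print(' red',red.sum(),q.mean(0).round(4),vu.mean(0))
```

```text
side tab 60 [ 0.617  -0.2264  0.1383] ((616.9526977539062, -226.61911010742188), (39.609161376953125, 5.716527938842773), 89.74459075927734) [0.1327 0.139  0.142 ]
 bar 93 [ 0.6174 -0.234   0.1026] ((617.0510864257812, -225.84730529785156), (5.457286357879639, 88.12380981445312), 0.06332384794950485)
 all ((520.0426025390625, -215.1253662109375), (100.66877746582031, 203.96224975585938), 87.2628402709961)
 blue 2155 [[0.4638, 0.0203, 0.1878], [0.5457, 0.2004, 0.1909], [0.6891, 0.3553, 0.2166]]
 pull 388 [0.5731 0.2034 0.2141] ((575.2196044921875, 204.54136657714844), (77.39981842041016, 13.660367965698242), 3.901557683944702)
 rail rect 1734 ((577.885498046875, 184.4580841064453), (209.556640625, 384.9871520996094), 4.2842116355896) 0.19053984685818526
 red 45 [0.5876 0.0772 0.1339] [222.91111111 124.86666667]
top tab 55 [ 0.6168 -0.2277  0.1388] ((616.560546875, -226.46981811523438), (6.320408344268799, 37.175926208496094), 0.1362396478652954) [0.1342 0.1393 0.1428]
 bar 65 [ 0.6173 -0.233   0.103 ] ((617.3445434570312, -226.23007202148438), (86.86761474609375, 5.885151386260986), 89.36280822753906)
 all ((520.6788330078125, -215.43824768066406), (100.23321533203125, 203.34109497070312), 87.04373931884766)
 blue 1950 [[0.4658, 0.0073, 0.1861], [0.585, 0.1992, 0.1908], [0.691, 0.3636, 0.2169]]
 pull 293 [0.5756 0.2032 0.2139] ((575.6864013671875, 204.32217407226562), (78.24644470214844, 15.73813247680664), 3.3956446647644043)
 rail rect 1604 ((579.1314697265625, 183.44097900390625), (210.9356689453125, 381.8390808105469), 4.045567989349365) 0.19038449733410173
 red 62 [0.6793 0.1253 0.121 ] [ 97.29032258 125.33870968]
```

View pics/crop.png

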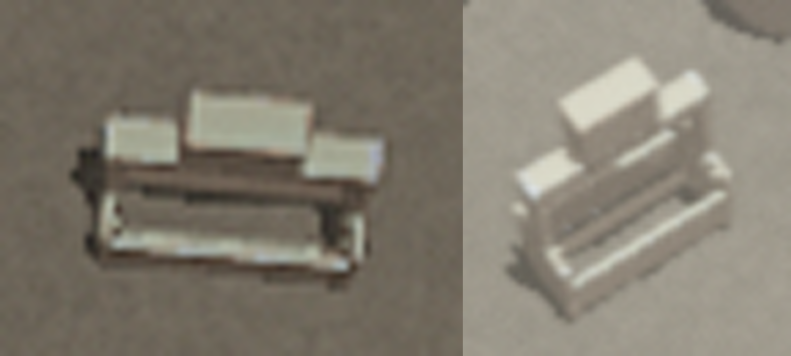

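Run:
```python
from h import *
S=load('side');T=load('top')
for n,f in (('side',S),('top',T)):
    P=cloud(f); hsv=cv2.cvtColor(f['image'],cv2.COLOR_BGR2HSV)
    m=(P[...,0]>.55)&(P[...,0]<.70)&(P[...,1]>-.29)&(P[...,1]<-.15)&(P[...,2]>.02)&(f['range_z']>0)
    for nm,lo,hi in (('tab',.136,.16),('bar',.102,.109),('basket',.046,.056),('all',.02,.2)):
        mt=m&(P[...,2]>lo)&(P[...,2]<hi); p=P[mt]; print(n,nm,mt.sum(),p.mean(0).round(4),cv2.minAreaRect((p[:,:2]*1000).astype(np.float32)),np.percentile(p[:,2],[50,95]).round(4))
    C=np.array([[],[]])
    # tab by colour contours onto plane .14: bright mask
    sub=f['image'].copy()
    red=((hsv[...,0]<8)|(hsv[...,0]>172))&(hsv[...,1]>120)&(P[...,1]>0.0)&(P[...,0]>.5)&(P[...,0]<.72)&(P[...,2]<.16)&(P[...,2]>.05)
    vu=np.argwhere(red); print('red',vu.min(0),vu.max(0),P[red].mean(0).round(4),np.percentile(P[red][:,2],[5,50,95]))
    # hook arm points: z 0.11..0.13 in chamber
    h=(P[...,0]>.5)&(P[...,0]<.72)&(P[...,1]>.02)&(P[...,1]<.2)&(P[...,2]>.118)&(P[...,2]<.13)&~red
    q=P[h]; print('hook',h.sum(),q.mean(0).round(4) if len(q) else '',cv2.minAreaRect((q[:,:2]*1000).astype(np.float32)) if len(q)>4 else '')
    # rails
    mb=(hsv[...,0]>95)&(hsv[...,0]<125)&(hsv[...,1]>120)&(P[...,2]>.186)&(P[...,2]<.195)&(P[...,1]>0)
    q=P[mb]
    # fit left/right rails: points with y .1..0.35
    for y0 in (.1,.15,.2,.25,.3,.35):
        s=q[abs(q[:,1]-y0)<.01]; print(y0, np.sort(s[:,0])[[0,2,-3,-1]].round(4),end=' ')
    print()
    for x0 in (.5,.55,.6,.65):
        s=q[(abs(q[:,0]-x0)<.01)&(q[:,1]<.1)]; print(x0, s[:,1].min().round(4),s[:,1].max().round(4),end=' ')
    print()
```

```text
side tab 132 [ 0.6233 -0.2259  0.1403] ((624.1881103515625, -226.47317504882812), (40.47970962524414, 18.491207122802734), 87.0752944946289) [0.1405 0.1424]
side bar 129 [ 0.6229 -0.2226  0.1062] ((623.7637329101562, -226.7542724609375), (91.47509765625, 15.747328758239746), 85.86519622802734) [0.1064 0.1084]
side basket 54 [ 0.6189 -0.2256  0.0514] ((623.8739624023438, -226.377197265625), (91.34197998046875, 42.98484420776367), 87.50763702392578) [0.0516 0.0552]
side all 829 [ 0.621  -0.2262  0.0802] ((624.0896606445312, -226.47877502441406), (92.14559173583984, 45.4449462890625), 86.41394805908203) [0.0946 0.1411]
red [218 119] [227 131] [0.588  0.0771 0.1335] [0.12575962 0.13434304 0.13963749]
hook 703 [0.6519 0.0882 0.1245] ((636.0226440429688, 99.40612030029297), (102.05400848388672, 164.7510986328125), 3.9130828380584717)
0.1 [0.4792 0.4796 0.6864 0.6877] 0.15 [0.4753 0.4754 0.6833 0.6838] 0.2 [0.4712 0.4721 0.6793 0.6801] 0.25 [0.4677 0.4684 0.6773 0.6786] 0.3 [0.4647 0.4652 0.4735 0.4745] 0.35 [0.4599 0.4611 0.4702 0.4708] 
0.5 0.0033 0.0569 Traceback (most recent call last):
  File "<stdin>", line 24, in <module>
    return umr_minimum(a, axis, None, out, keepdims, initial, where)
ValueError: zero-size array to reduction operation minimum which has no identity
```

Run:
```python
from h import *
S=load('side');T=load('top')
for n,f in (('side',S),('top',T)):
    P=cloud(f); hsv=cv2.cvtColor(f['image'],cv2.COLOR_BGR2HSV)
    if n=='top':
      m=(P[...,0]>.55)&(P[...,0]<.70)&(P[...,1]>-.29)&(P[...,1]<-.15)&(P[...,2]>.02)&(f['range_z']>0)
      for nm,lo,hi in (('tab',.136,.16),('bar',.102,.109),('all',.02,.2)):
        mt=m&(P[...,2]>lo)&(P[...,2]<hi); p=P[mt]; print(n,nm,mt.sum(),p.mean(0).round(4),cv2.minAreaRect((p[:,:2]*1000).astype(np.float32)))
    red=((hsv[...,0]<8)|(hsv[...,0]>172))&(hsv[...,1]>120)&(P[...,1]>0.0)&(P[...,0]>.5)&(P[...,0]<.72)&(P[...,2]<.16)&(P[...,2]>.05)
    print(n,'red',P[red].mean(0).round(4),cv2.minAreaRect((P[red][:,:2]*1000).astype(np.float32)))
    h=(P[...,0]>.58)&(P[...,0]<.68)&(P[...,1]>.04)&(P[...,1]<.12)&(P[...,2]>.118)&(P[...,2]<.13)&~red
    q=P[h]; print('hook',h.sum(),q.mean(0).round(4),cv2.minAreaRect((q[:,:2]*1000).astype(np.float32)),np.median(q[:,2]))
    mb=(hsv[...,0]>95)&(hsv[...,0]<125)&(hsv[...,1]>120)&(P[...,2]>.186)&(P[...,2]<.195)&(P[...,1]>-.06)
    q=P[mb]; print('rails',cv2.minAreaRect((q[:,:2]*1000).astype(np.float32)),np.median(q[:,2]))
    for y0 in (.05,.1,.15,.2,.25):
        s=q[abs(q[:,1]-y0)<.005]; print(y0, s[:,0].min().round(4),s[:,0].max().round(4),end=' ')
    print()
    for x0 in (.5,.55,.6,.65):
        s=q[(abs(q[:,0]-x0)<.005)&(q[:,1]<.1)]; print(x0, s[:,1].min().round(4),s[:,1].max().round(4),end=' ')
    print()
```

```text
side red [0.588  0.0771 0.1335] ((590.7748413085938, 76.9033432006836), (25.235673904418945, 10.880280494689941), 87.2470932006836)
hook 484 [0.6372 0.08   0.1247] ((633.244140625, 79.707763671875), (93.83196258544922, 28.1483154296875), 3.9776177406311035) 0.12466153090247767
rails ((578.9312744140625, 170.49851989746094), (209.556640625, 412.9844970703125), 4.2842116355896) 0.1905509732909202
0.05 0.4831 0.6921 0.1 0.4796 0.6864 0.15 0.4753 0.6833 0.2 0.4722 0.6796 0.25 0.4684 0.6773 Traceback (most recent call last):
  File "<stdin>", line 19, in <module>
    return umr_minimum(a, axis, None, out, keepdims, initial, where)
ValueError: zero-size array to reduction operation minimum which has no identity
```

Run:
```python
from h import *
S=load('side');T=load('top')
for n,f in (('side',S),('top',T)):
    P=cloud(f); hsv=cv2.cvtColor(f['image'],cv2.COLOR_BGR2HSV)
    if n=='top':
      m=(P[...,0]>.55)&(P[...,0]<.70)&(P[...,1]>-.29)&(P[...,1]<-.15)&(P[...,2]>.02)&(f['range_z']>0)
      for nm,lo,hi in (('tab',.136,.16),('bar',.102,.109),('all',.02,.2)):
        mt=m&(P[...,2]>lo)&(P[...,2]<hi); p=P[mt]; print(n,nm,mt.sum(),p.mean(0).round(4),cv2.minAreaRect((p[:,:2]*1000).astype(np.float32)))
    red=((hsv[...,0]<8)|(hsv[...,0]>172))&(hsv[...,1]>120)&(P[...,1]>0.0)&(P[...,0]>.5)&(P[...,0]<.72)&(P[...,2]<.16)&(P[...,2]>.05)
    mb=(hsv[...,0]>95)&(hsv[...,0]<125)&(hsv[...,1]>100)&(P[...,2]>.184)&(P[...,2]<.2)&(P[...,1]>-.06)
    mpull=(hsv[...,0]>95)&(hsv[...,0]<125)&(hsv[...,1]>100)&(P[...,2]>.21)&(P[...,1]>-.06)
    th=np.deg2rad(4.1); Rc=np.array([[np.cos(th),-np.sin(th)],[np.sin(th),np.cos(th)]])
    q=P[mb]; L=q[:,:2]@Rc  # cabinet axes, unshifted
    near=L[L[:,1]<.2]
    for a in (-.05,0,.05,.1,.15,.2): 
        s=L[abs(L[:,1]-(a))<.01]; 
        if len(s)>3: print('y',a,s[:,0].min().round(4),s[:,0].max().round(4),end=' | ')
    print()
    for x0 in (.48,.52,.56,.6,.64,.68):
        s=L[(abs(L[:,0]-x0)<.01)]; 
        if len(s)>3: print('x',x0,s[:,1].min().round(4),s[:,1].max().round(4),end=' | ')
    print()
    for nm,mm in(('red',red),('pull',mpull)):
        l=P[mm][:,:2]@Rc; print(nm,np.percentile(l,[2,50,98],axis=0).round(4).tolist(),P[mm][:,2].mean().round(4))
    h=(P[...,0]>.58)&(P[...,0]<.68)&(P[...,1]>.04)&(P[...,1]<.12)&(P[...,2]>.118)&(P[...,2]<.13)&~red
    if h.sum()>10:
        l=P[h][:,:2]@Rc; print('hook',np.percentile(l,[1,50,99],axis=0).round(4).tolist(),np.median(P[h][:,2]))
```

```text
y -0.05 0.485 0.6942 | y 0 0.4851 0.695 | y 0.05 0.4847 0.6933 | y 0.1 0.485 0.6944 | y 0.15 0.4846 0.6948 | y 0.2 0.4848 0.6952 | 
x 0.48 -0.0775 0.3348 | x 0.52 -0.078 -0.0722 | x 0.56 -0.0783 0.1674 | x 0.6 -0.0782 0.1571 | x 0.64 -0.0786 -0.0721 | x 0.68 -0.0786 0.2308 | 
red [[0.5904, 0.0222], [0.5916, 0.0347], [0.5988, 0.0473]] 0.1335
pull [[0.2566, -0.0401], [0.5858, 0.1622], [0.6251, 0.1693]] 0.2329
hook [[0.591, 0.0204], [0.6414, 0.0342], [0.6829, 0.0481]] 0.12466153090247767
top tab 136 [ 0.6233 -0.2269  0.14  ] ((623.3695678710938, -227.2078857421875), (39.50885009765625, 18.504405975341797), 87.498779296875)
top bar 125 [ 0.6233 -0.2267  0.1059] ((623.066650390625, -227.55751037597656), (90.86609649658203, 15.30634593963623), 86.97676086425781)
top all 508 [ 0.6173 -0.2273  0.0955] ((623.2742309570312, -227.39306640625), (92.1732406616211, 45.16316604614258), 86.85236358642578)
y -0.05 0.4854 0.6929 | y 0 0.4855 0.693 | y 0.05 0.4854 0.6929 | y 0.1 0.4852 0.6949 | y 0.15 0.4854 0.6939 | y 0.2 0.4855 0.6945 | 
x 0.48 -0.0805 0.3307 | x 0.52 -0.0817 -0.0723 | x 0.56 -0.081 0.1584 | x 0.6 -0.0818 0.1582 | x 0.64 -0.0809 -0.0739 | x 0.68 -0.0822 0.3324 | 
red [[0.59, 0.02], [0.5917, 0.0334], [0.5983, 0.0464]] 0.1327
pull [[0.5513, 0.1558], [0.5887, 0.1621], [0.6267, 0.17]] 0.2148
hook [[0.5909, 0.0197], [0.6402, 0.0335], [0.6831, 0.0478]] 0.12437232329916337
```

The crop confirms an empty, upright white carrier at (0.6235, -0.227) with yaw about -3°. The cabinet's hatch centre is near (0.586, 0.077) with yaw about 4.1°, and the joint is at about 0.202. I'll rise first, then work out the reach.

```bash
cat >> h.py <<'E'
TH=np.deg2rad(4.1); RC=np.array([[np.cos(TH),-np.sin(TH)],[np.sin(TH),np.cos(TH)]]); CC=RC@np.array([.590,.0342])
def cab(x,y): return CC+RC@np.array([x,y])   # cabinet m -> world
def tocab(p): return (np.array(p[:2])-CC)@RC
def plan(xyz,jawdeg):
    s=get_state(); R=np.array(s['ee_rot']); p=np.array(s['tcp_pos'])
    d=R.T@(np.array(xyz)-p)*100
    jy=np.rad2deg(np.arctan2(R[1,1],R[0,1])); r=(jawdeg-jy+90)%180-90
    print('t',s['time'],'tcp',p.round(4),'jaw',jy.round(2),'cab',(tocab(p)*1000).round(1),'| shift cm',d.round(2),'roll',round(-r,2),'| F',np.round(s['wrist_force'],1),'open',round(s['opening'],3),'q',np.round(s['q'],0))
E
python3 -m pendant '[1,0,0,-2,0, 0.7,0,0,-4,0, 0.7,0,0,-4,0, 0.7,0,0,-1,0]'
python3 -c "
from h import *
plan([.6235,-.227,.36],-3)"
```

```text
time: 0.5
tcp_pos: [0.151, 0.5563, 0.3678]
ee_rot: [[-0.965, 0.262, 0.003], [0.262, 0.965, 0.007], [-0.001, 0.008, -1.0]]
wrist_force: [-0.1, -0.2, 0.0]
opening: 0.7
t 0.5 tcp [0.151  0.5563 0.3678] jaw 74.83 cab [-399.6  509.9] | shift cm [-66.1  -63.25   0.36] roll 77.83 | F [-0.1 -0.2  0. ] open 0.7 q [68. 13. 74. -0. 92. -7.]
```

```bash
python3 -m pendant '[0.7,-2.6,-2.5,0,0, 0.7,-2.8,-2.7,0,0, 0.7,-2.8,-2.7,0,0, 0.7,-2.8,-2.7,0,0, 0.7,-2.8,-2.7,0,0, 0.7,-2.8,-2.7,0,0, 0.7,-2.8,-2.7,0,0, 0.7,-2.8,-2.7,0,0]'
python3 -m pendant '[0.7,-2.8,-2.7,0,0, 0.7,-2.8,-2.7,0,0, 0.7,-2.8,-2.7,0,0, 0.7,-2.8,-2.7,0,0, 0.7,-2.8,-2.7,0,0, 0.7,-2.8,-2.7,0,0, 0.7,-2.8,-2.7,0,0, 0.7,-2.8,-2.7,0,0]'
python3 -m pendant '[0.7,-2.8,-2.7,0,0, 0.7,-2.8,-2.7,0,0, 0.7,-2.8,-2.7,0,0, 0.7,-2.8,-2.7,0,0, 0.7,-2.8,-2.7,0,0, 0.7,-2.8,-2.7,0,0, 0.7,-1.5,-1.5,0,0, 0.7,0,0,0,0]' 
python3 -m pendant '[0.7,0,0,0,7, 0.7,0,0,0,8, 0.7,0,0,0,8, 0.7,0,0,0,8, 0.7,0,0,0,8, 0.7,0,0,0,8, 0.7,0,0,0,8, 0.7,0,0,0,8]' >/dev/null
python3 -m pendant '[0.7,0,0,0,8, 0.7,0,0,0,6.8, 0.7,0,0,0,0]' >/dev/null
python3 -c "
from h import *
plan([.6235,-.227,.24],-3)"
```

```text
time: 1.3
tcp_pos: [0.3089, 0.2887, 0.3625]
ee_rot: [[-0.965, 0.261, -0.001], [0.261, 0.965, -0.001], [0.001, -0.001, -1.0]]
wrist_force: [0.7, 0.6, 0.4]
opening: 0.697
time: 2.1
tcp_pos: [0.4685, 0.0217, 0.3624]
ee_rot: [[-0.965, 0.262, -0.002], [0.262, 0.965, 0.0], [0.002, 0.0, -1.0]]
wrist_force: [1.1, 0.9, 0.4]
opening: 0.697
time: 2.9
tcp_pos: [0.5996, -0.1983, 0.3606]
ee_rot: [[-0.964, 0.265, -0.003], [0.265, 0.964, 0.0], [0.003, -0.0, -1.0]]
wrist_force: [-0.4, 0.7, -0.8]
opening: 0.7
t 4.0 tcp [ 0.598  -0.1943  0.3628] jaw -2.91 cab [  -7.4 -270.7] | shift cm [-3.15  2.73 12.28] roll 0.09 | F [-0.7  0.8  0. ] open 0.701 q [-24.  19.  67.   0.  94. -21.]
```

```bash
python3 -m pendant '[0.7,-1.5,1.3,2,0, 0.7,-1.65,1.43,3,0, 0.7,0,0,3,0, 0.7,0,0,3,0, 0.7,0,0,1.3,0, 0.7,0,0,0,0, 0.7,0,0,0,0]' >/dev/null
python3 - <<'E'
from h import *
plan([.6235,-.227,.133],-3)
for n in ['side','top']:
    f=cam(n); u,v=(234,148) if n=='side' else (273,131)
    cv2.imwrite(f'pics/{n}1.png',cv2.resize(f['image'][max(0,v-90):v+90,u-90:u+90],(540,540),interpolation=cv2.INTER_CUBIC))
E
```

```text
t 4.7 tcp [ 0.6248 -0.2283  0.2415] jaw -2.91 cab [  16.9 -306.5] | shift cm [ 0.12 -0.15 10.85] roll 0.09 | F [ 0.5 -0.2  0.5] open 0.696 q [-26.  24.  75.   0.  81. -23.]
```

View pics/side1.png

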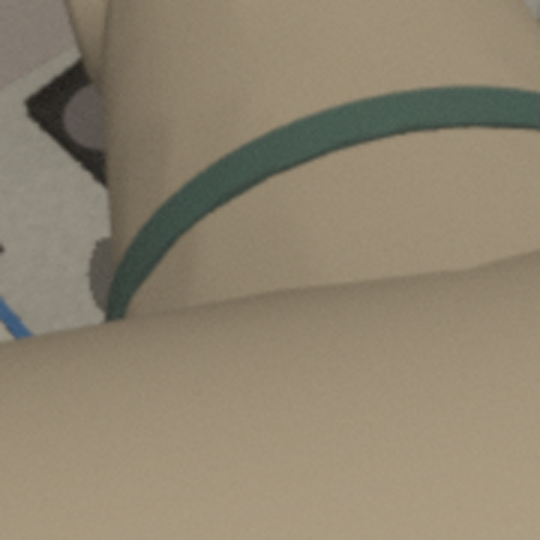

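The arm hides the carrier in this view. Both cameras agreed within 1 mm on its position before, so I'll go down and close.

```bash
python3 -m pendant '[0.7,0.1,-0.1,2,0, 0.7,0,0,3,0, 0.7,0,0,3,0, 0.7,0,0,2,0, 0.7,0,0,0.8,0, 0.7,0,0,0,0, 0.7,0,0,0,0]' 30
python3 -c "
from h import *
plan([.6235,-.227,.133],-3)"
```

```text
time: 5.5
tcp_pos: [0.6245, -0.2278, 0.1341]
ee_rot: [[0.052, 0.999, 0.003], [0.999, -0.052, -0.001], [-0.001, 0.003, -1.0]]
wrist_force: [0.4, -0.1, 1.0]
opening: 0.701
t 5.5 tcp [ 0.6245 -0.2278  0.1341] jaw -2.96 cab [  16.6 -306. ] | shift cm [ 0.07 -0.11  0.11] roll 0.04 | F [ 0.4 -0.1  1. ] open 0.701 q [-26.  28.  85.   0.  67. -23.]
```

```bash
python3 -m pendant '[0.5,0,0,0,0, 0.3,0,0,0,0, 0.15,0,0,0,0, 0.1,0,0,0,0, 0.05,0,0,0,0, 0,0,0,0,0, 0,0,0,0,0, 0,0,0,0,0]' 40
python3 -m pendant '[0,0,0,-0.5,0, 0,0,0,-1.5,0, 0,0,0,-3,0, 0,0,0,-3,0, 0,0,0,-3,0, 0,0,0,-3,0, 0,0,0,-3,0, 0,0,0,-3,0]'
python3 -m pendant '[0,0,0,-3,0, 0,0,0,-2,0, 0,0,0,0,0,0,0,0,0,0]'
python3 - <<'E'
from h import *
w=cab(-.036,0)
plan([*w,.39],4.1)
E
```

```text
time: 6.3
tcp_pos: [0.6242, -0.2276, 0.1333]
ee_rot: [[0.052, 0.999, 0.002], [0.999, -0.052, -0.001], [-0.001, 0.002, -1.0]]
wrist_force: [1.2, 0.1, 5.1]
opening: 0.206
time: 7.1
tcp_pos: [0.6224, -0.2269, 0.3323]
ee_rot: [[0.052, 0.999, -0.003], [0.999, -0.052, 0.001], [0.001, -0.003, -1.0]]
wrist_force: [0.5, 0.3, -1.5]
opening: 0.202
time: 7.5
tcp_pos: [0.6229, -0.2271, 0.381]
ee_rot: [[0.052, 0.999, -0.002], [0.999, -0.052, 0.001], [0.001, -0.002, -1.0]]
wrist_force: [-0.3, 0.2, -1.5]
opening: 0.204
t 7.5 tcp [ 0.6229 -0.2271  0.381 ] jaw -2.97 cab [  15.1 -305.3] | shift cm [29.67 -8.83 -0.86] roll -7.07 | F [-0.3  0.2 -1.5] open 0.204 q [-26.  22.  60.  -0.  99. -23.]
```

```bash
python3 -m pendant '[0,1.5,-0.5,0,0, 0,3,-0.9,0,0, 0,3,-0.9,0,0, 0,3,-0.9,0,0, 0,3,-0.9,0,0, 0,3,-0.9,0,0, 0,3,-0.9,0,0, 0,3,-0.9,0,0]' >/dev/null
python3 -m pendant '[0,3,-0.9,0,0, 0,3,-0.9,0,0, 0,1.2,-0.3,0,0, 0,0,0,0,-3, 0,0,0,0,-4, 0,0,0,0,0, 0,0,0,0,0, 0,0,0,0,0]'
python3 - <<'E'
from h import *
w=cab(-.036,0)
plan([*w,.39],4.1)
for n in ['side','top']:
    f=cam(n); cv2.imwrite(f'pics/{n}2.png',cv2.resize(f['image'],(768,576),interpolation=cv2.INTER_CUBIC))
E
```

```text
time: 9.1
tcp_pos: [0.5497, 0.0737, 0.3818]
ee_rot: [[-0.069, 0.998, -0.001], [0.998, 0.069, -0.0], [0.0, -0.001, -1.0]]
wrist_force: [0.2, 0.9, -1.1]
opening: 0.203
t 9.1 tcp [0.5497 0.0737 0.3818] jaw 3.95 cab [-36.4   0. ] | shift cm [-0.    0.04 -0.82] roll -0.15 | F [ 0.2  0.9 -1.1] open 0.203 q [ 0. 12. 74.  0. 94. -4.]
```

View pics/side2.png

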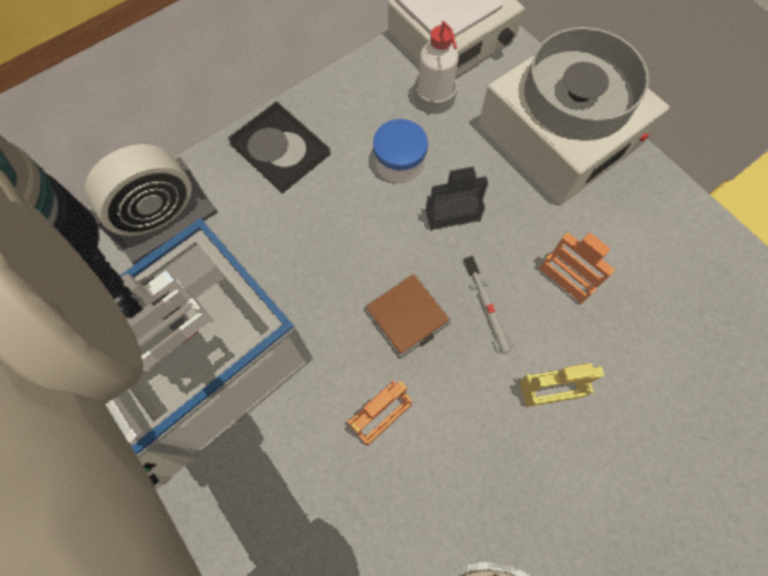

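View pics/top2.png

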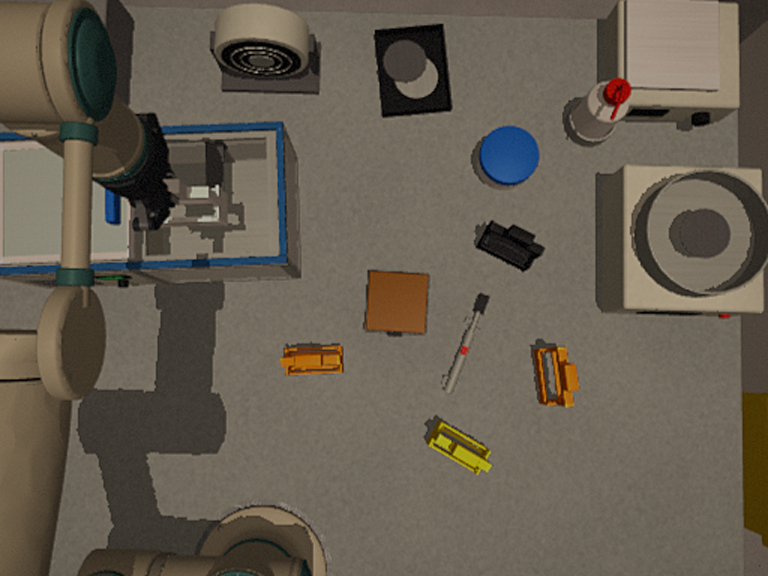

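The carrier hangs upright in the jaws over the hatch, at side (165,315) and top (200,195). I'll check its true pose in the grip.

Run:
```python
from h import *
for n in ['side','top']:
    f=load(n); P=cloud(f); L=(P[...,:2]-CC)@RC
    for lo,hi in ((.23,.305),(.335,.36)):
        m=(P[...,2]>lo)&(P[...,2]<hi)&(abs(L[...,0]+.036)<.06)&(abs(L[...,1])<.07)&(f['range_z']>0)
        q=L[m]*1000
        if len(q)<5: print(n,lo,len(q));continue
        z=P[m][:,2]
        print(n,lo,m.sum(),'x',np.percentile(q[:,0],[1,99]).round(1),'y',np.percentile(q[:,1],[1,99]).round(1),'z',np.percentile(z,[1,50,99]).round(4),cv2.minAreaRect(q.astype(np.float32)))
```

```text
side 0.23 1213 x [-59.9 -16.1] y [-45.   42.4] z [0.2499 0.2716 0.3015] ((-37.422325134277344, 0.8167266845703125), (91.73043823242188, 45.464969635009766), 89.58847045898438)
side 0.335 264 x [-46.4 -31.2] y [-44.8   0.2] z [0.3382 0.3546 0.359 ] ((-39.07109069824219, -15.04629135131836), (16.118534088134766, 59.3022346496582), 3.1109976768493652)
top 0.23 471 x [-60.1 -17.6] y [-46.1  36.2] z [0.2509 0.2728 0.3035] ((-39.172176361083984, -1.7356719970703125), (44.07508850097656, 89.61669921875), 1.4332833290100098)
top 0.335 159 x [-45.7 -31.5] y [-46.   -9.2] z [0.338  0.3541 0.3593] ((-39.161888122558594, -26.494251251220703), (19.27229118347168, 40.73344421386719), 12.11680793762207)
```

```bash
python3 -m pendant '[0,0,0,1,0, 0,0,0,2,0, 0,0,0,2,0, 0,0,0,2,0, 0,0,0,2,0, 0,0,0,1,0, 0,0,0,0,0, 0,0,0,0,0]'
python3 - <<'E'
from h import *
plan([*cab(-.034,0),.1875],4.1)
for n in ['side','top']:
    f=cam(n); cv2.imwrite(f'pics/{n}3.png',cv2.resize(f['image'][100:320,0:260],(780,600),interpolation=cv2.INTER_CUBIC) if n=='side' else cv2.resize(f['image'][60:210,0:220],(780,532),interpolation=cv2.INTER_CUBIC))
E
```

```text
time: 10.0
tcp_pos: [0.5503, 0.0739, 0.2827]
ee_rot: [[-0.07, 0.998, 0.001], [0.998, 0.07, 0.0], [0.0, 0.001, -1.0]]
wrist_force: [0.8, 0.5, -0.9]
opening: 0.201
t 10.0 tcp [0.5503 0.0739 0.2827] jaw 4.02 cab [-35.9   0.2] | shift cm [-0.02  0.18  9.52] roll -0.08 | F [ 0.8  0.5 -0.9] open 0.201 q [ 0. 13. 86.  0. 81. -4.]
```

View pics/side3.png

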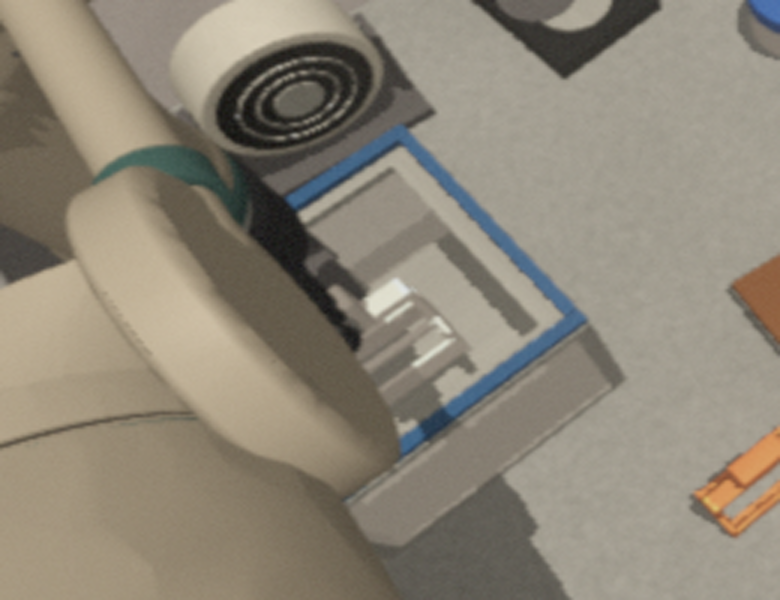

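View pics/top3.png

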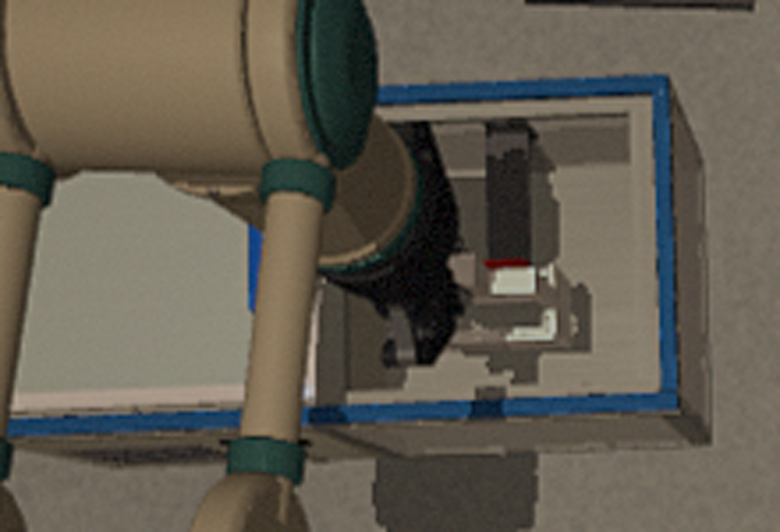

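```bash
python3 - <<'E'
from h import *
f=load('top')
for u,v in ((79,153),(75,183),(95,130),(100,110),(120,130)): p=pt(f,u,v); print(u,v,p.round(3),(tocab(p)*1000).round(0))
E
python3 -m pendant '[0,0,0,1,0, 0,0,0,1.5,0, 0,0,0,1.5,0, 0,0,0,1.5,0, 0,0,0,1.5,0, 0,0,0,1.5,0, 0,0,0,1,0, 0,0,0,0,0]'
python3 - <<'E'
from h import *
plan([*cab(.032,0),.1875],4.1)
E
```

```text
79 153 [0.45  0.021 0.65 ] [-139.  -46.]
75 183 [0.414 0.02  0.656] [-175.  -43.]
95 130 [0.516 0.063 0.483] [-71.  -9.]
100 110 [0.535 0.041 0.528] [-54. -32.]
120 130 [0.529 0.04  0.43 ] [-60. -32.]
time: 10.9
tcp_pos: [0.549, 0.0739, 0.1858]
ee_rot: [[-0.07, 0.998, -0.003], [0.998, 0.07, 0.0], [0.0, -0.003, -1.0]]
wrist_force: [0.4, 0.4, -1.8]
opening: 0.202
t 10.9 tcp [0.549  0.0739 0.1858] jaw 4.03 cab [-37.2   0.3] | shift cm [-0.02  6.92 -0.19] roll -0.07 | F [ 0.4  0.4 -1.8] open 0.202 q [ 0. 17. 95.  0. 69. -4.]
```

```bash
python3 -m pendant '[0,0,0.5,-0.3,0, 0,0,1,0,0, 0,0,1.2,0,0, 0,0,1.2,0,0, 0,0,1.2,0,0, 0,0,1.2,0,0, 0,0,0.6,0,0, 0,0,0,0,0]'
python3 - <<'E'
from h import *
plan([*cab(.032,0),.1635],4.1)
for n in ['side','top']:
    f=cam(n); cv2.imwrite(f'pics/{n}4.png',cv2.resize(f['image'][100:320,0:260],(780,600),interpolation=cv2.INTER_CUBIC) if n=='side' else cv2.resize(f['image'][60:210,0:220],(780,532),interpolation=cv2.INTER_CUBIC))
E
```

```text
time: 11.7
tcp_pos: [0.6198, 0.0788, 0.1899]
ee_rot: [[-0.07, 0.998, -0.0], [0.998, 0.07, 0.0], [0.0, 0.0, -1.0]]
wrist_force: [0.2, -0.4, -2.4]
opening: 0.205
t 11.7 tcp [0.6198 0.0788 0.1899] jaw 4.03 cab [33.8  0.1] | shift cm [-0.01 -0.18  2.64] roll -0.07 | F [ 0.2 -0.4 -2.4] open 0.205 q [ 1. 22. 86.  0. 72. -3.]
```

View pics/top4.png

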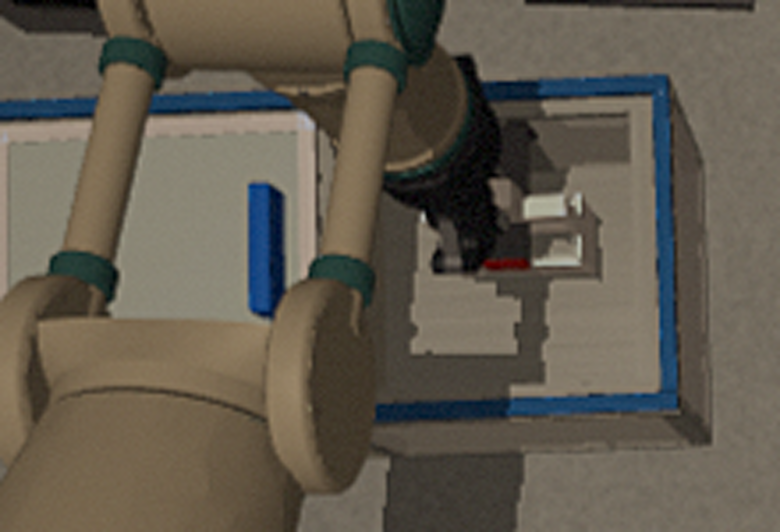

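View pics/side4.png

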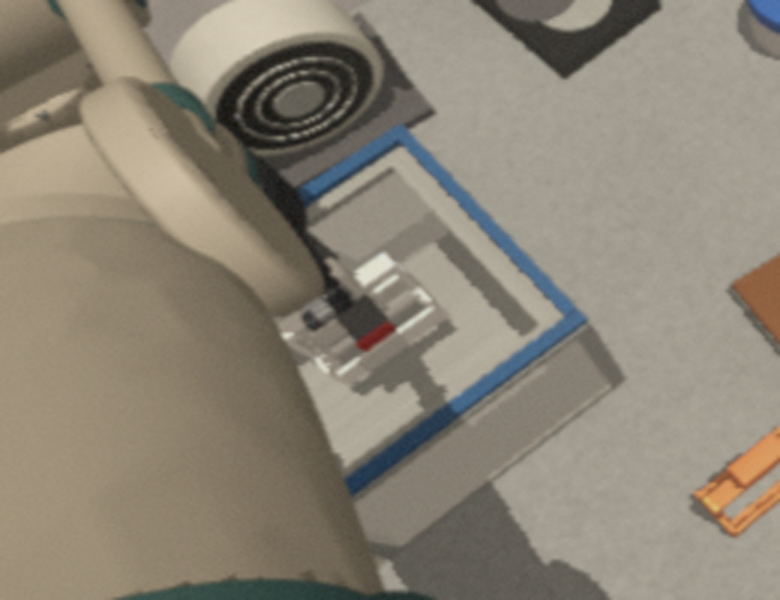

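In the side view the hook passes through the window: the red tip at (375,335) is in front of the basket and under the bar. I'll lower gently and watch the force.

```bash
python3 -m pendant '[0,0,-0.1,0.6,0, 0,0,-0.1,0.6,0, 0,0,0,0.5,0, 0,0,0,0.3,0, 0,0,0,0.2,0, 0,0,0,0,0]'
python3 -m pendant '[0,0,0,0.2,0, 0,0,0,0,0, 0,0,0,0,0]'
```

```text
time: 12.4
tcp_pos: [0.6166, 0.0786, 0.1679]
ee_rot: [[-0.07, 0.998, -0.001], [0.998, 0.07, 0.0], [0.0, -0.001, -1.0]]
wrist_force: [-0.1, -0.0, -1.7]
opening: 0.206
time: 12.7
tcp_pos: [0.6168, 0.0786, 0.1664]
ee_rot: [[-0.07, 0.998, 0.0], [0.998, 0.07, 0.0], [0.0, 0.0, -1.0]]
wrist_force: [0.6, -0.2, -1.6]
opening: 0.2
```

```bash
python3 -m pendant '[0,0,0,0.1,0, 0,0,0,0.1,0, 0,0,0,0,0]'
python3 -m pendant '[0,0,0,0.1,0, 0,0,0,0,0]'
python3 -m pendant '[0,0,0,0.05,0, 0,0,0,0,0]'
```

```text
time: 13.0
tcp_pos: [0.6166, 0.0786, 0.1641]
ee_rot: [[-0.07, 0.998, -0.0], [0.998, 0.07, 0.0], [0.0, -0.0, -1.0]]
wrist_force: [0.3, 0.2, -0.9]
opening: 0.203
time: 13.2
tcp_pos: [0.6168, 0.0786, 0.1633]
ee_rot: [[-0.07, 0.998, 0.0], [0.998, 0.07, 0.0], [0.0, 0.0, -1.0]]
wrist_force: [0.4, 0.8, -1.4]
opening: 0.202
time: 13.4
tcp_pos: [0.6168, 0.0786, 0.1632]
ee_rot: [[-0.07, 0.998, 0.0], [0.998, 0.07, 0.0], [0.0, 0.0, -1.0]]
wrist_force: [-0.7, -0.0, 1.0]
opening: 0.204
```

```bash
python3 -m pendant '[0,0,0,0,0]'|grep -E "pos|wr"; python3 -m pendant '[0,0,0,0.05,0, 0,0,0,0,0]'|grep -E "pos|wr"
python3 -m pendant '[0,0,0,0,0]'|grep -E "pos|wr"
```

```text
tcp_pos: [0.6168, 0.0787, 0.1632]
wrist_force: [-1.6, -0.7, 1.8]
tcp_pos: [0.6168, 0.0786, 0.1632]
wrist_force: [-1.1, 0.2, 5.3]
tcp_pos: [0.6168, 0.0787, 0.1631]
wrist_force: [-1.2, -0.2, 5.3]
```

Contact, so the bar is seated. I'll release slightly, keeping the fingers well inside the opening.

```bash
python3 -m pendant '[0.05,0,0,-0.05,0, 0.18,0,0,0,0, 0.24,0,0,0,0, 0.3,0,0,0,0, 0.36,0,0,0,0, 0.4,0,0,0,0, 0.4,0,0,0,0, 0.4,0,0,0,0]'
python3 - <<'E'
from h import *
plan([*cab(.032,0),.30],4.1)
E
python3 -m pendant '[0.4,0,0,-0.4,0, 0.4,0,0,-0.8,0, 0.4,0,0,-1,0, 0.4,0,0,-1.5,0, 0.4,0,0,-1.5,0, 0.4,0,0,-2,0, 0.4,0,0,-3,0, 0.4,0,0,-3,0]'
python3 -m pendant '[0.4,0,0,-3,0, 0.4,0,0,-3,0, 0.4,0,0,-2,0, 0.4,0,0,0,0]'
python3 - <<'E'
from h import *
plan([*cab(.0,.05),.36],4.1)
for n in ['side','top']:
    f=cam(n); cv2.imwrite(f'pics/{n}5.png',cv2.resize(f['image'][100:320,0:260],(780,600),interpolation=cv2.INTER_CUBIC) if n=='side' else cv2.resize(f['image'][60:210,0:220],(780,532),interpolation=cv2.INTER_CUBIC))
E
```

```text
time: 14.6
tcp_pos: [0.6168, 0.0786, 0.1627]
ee_rot: [[-0.07, 0.998, -0.0], [0.998, 0.07, 0.0], [0.0, -0.0, -1.0]]
wrist_force: [0.6, 0.2, -0.4]
opening: 0.401
t 14.6 tcp [0.6168 0.0786 0.1627] jaw 4.03 cab [30.8  0.1] | shift cm [-1.000e-02  1.200e-01 -1.373e+01] roll -0.07 | F [ 0.6  0.2 -0.4] open 0.401 q [ 1. 23. 88.  0. 69. -3.]
time: 15.4
tcp_pos: [0.6166, 0.0786, 0.2967]
ee_rot: [[-0.07, 0.998, 0.001], [0.998, 0.07, 0.0], [0.0, 0.001, -1.0]]
wrist_force: [1.6, 0.3, -0.2]
opening: 0.4
time: 15.8
tcp_pos: [0.6179, 0.0787, 0.3795]
ee_rot: [[-0.07, 0.997, 0.009], [0.998, 0.07, 0.0], [-0.0, 0.009, -1.0]]
wrist_force: [0.1, -0.0, -0.3]
opening: 0.4
t 15.8 tcp [0.6179 0.0787 0.3795] jaw 4.03 cab [31.9  0.1] | shift cm [ 4.99 -3.21  1.92] roll -0.07 | F [ 0.1 -0.  -0.3] open 0.4 q [ 1. 18. 66.  0. 96. -3.]
```

View pics/top5.png

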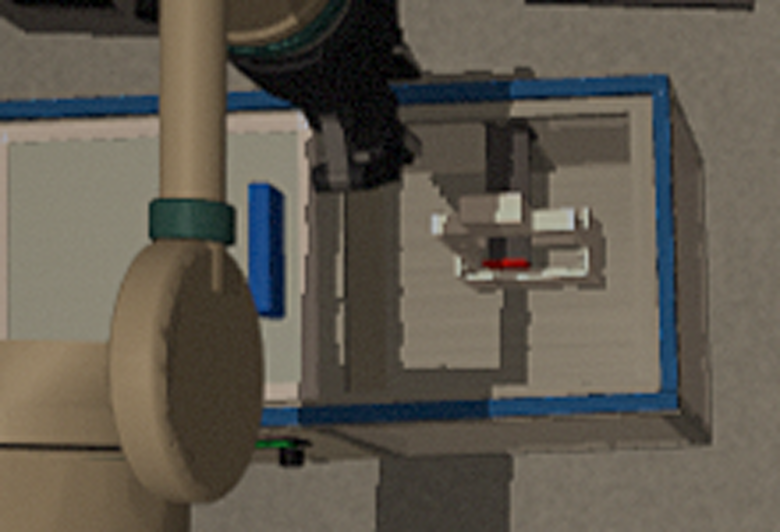

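View pics/side5.png

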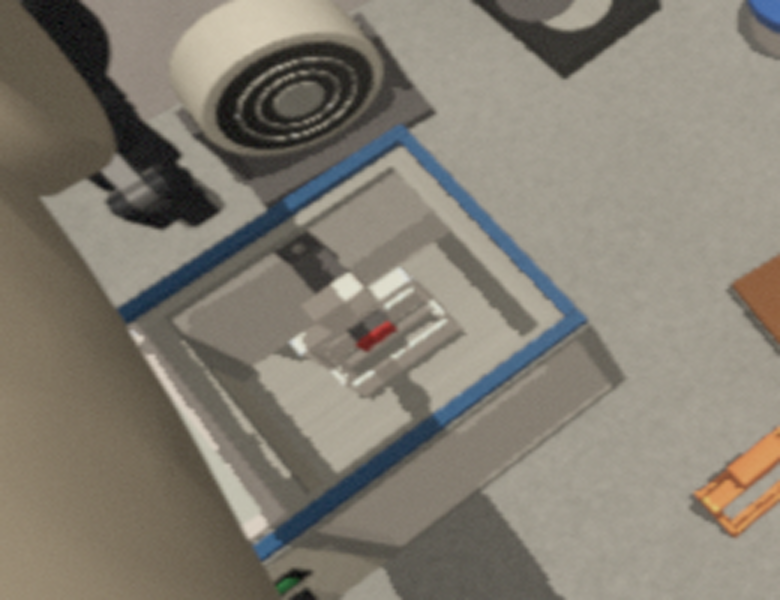

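Run:
```python
from h import *
for n in ['side','top']:
    f=load(n); P=cloud(f); L=(P[...,:2]-CC)@RC
    for lo,hi in ((.165,.176),(.128,.142),(.025,.09)):
        m=(P[...,2]>lo)&(P[...,2]<hi)&(abs(L[...,0]-.03)<.032)&(abs(L[...,1])<.06)&(f['range_z']>0)
        q=L[m]*1000
        if len(q)<5: print(n,lo,len(q));continue
        print(n,lo,m.sum(),'x',np.percentile(q[:,0],[1,99]).round(1),'y',np.percentile(q[:,1],[1,99]).round(1),'z',np.percentile(P[m][:,2],[1,50,99]).round(4))
    hsv=cv2.cvtColor(f['image'],cv2.COLOR_BGR2HSV)
    m=(hsv[...,0]>95)&(hsv[...,0]<125)&(hsv[...,1]>120)&(P[...,2]>.21)&(P[...,2]<.22)&(L[...,1]>.08)
    q=L[m]*1000
    if len(q): print('pull',np.percentile(q,[1,99],axis=0).round(1))
plan([*cab(0,.17),.3795],4.1)
```

```text
side 0.165 187 x [20.3 38.3] y [-18.8  19.8] z [0.1656 0.1704 0.1731]
side 0.128 292 x [ 0.3 37.1] y [-44.2  45.8] z [0.1282 0.1362 0.1413]
side 0.025 627 x [ 6.7 50.7] y [-45.2  45.8] z [0.0315 0.0562 0.0853]
top 0.165 149 x [19.8 38.3] y [-19.8  18. ] z [0.1658 0.17   0.1739]
top 0.128 191 x [ 0.1 54.2] y [-45.3  45.8] z [0.1281 0.1356 0.1417]
top 0.025 385 x [ 6.6 48.6] y [-46.   45.8] z [0.0319 0.0569 0.0855]
pull [[-40.2 121.7]
 [ 37.3 135.4]]
t 15.9 tcp [0.6166 0.0786 0.3751] jaw 4.03 cab [30.6  0.1] | shift cm [16.98 -3.08 -0.44] roll -0.07 | F [ 0.2 -0.4  0.6] open 0.398 q [ 1. 18. 67.  0. 96. -3.]
```

The carrier hangs level on the seat: tab at x 20–38, y ±19, z 170 mm. Next I shut the fingers and go behind the pull bar.

```bash
python3 -m pendant '[0.3,2,-0.4,0,0, 0.2,3,-0.6,0,0, 0.1,3,-0.6,0,0, 0,3,-0.6,0,0, 0,3,-0.6,0,0, 0,2,-0.3,0,0, 0,1,0,0,0, 0,0,0,0,0]'|grep -E "time|pos|open"
python3 - <<'E'
from h import *
plan([*cab(0,.17),.219],4.1)
E
```

```text
time: 16.7
tcp_pos: [0.5734, 0.2468, 0.3733]
opening: 0.001
t 16.7 tcp [0.5734 0.2468 0.3733] jaw 4.13 cab [ -0.4 171. ] | shift cm [-0.09  0.08 15.43] roll 0.03 | F [0.6 0.  0.3] open 0.001 q [17. 18. 66. -0. 96. 13.]
```

```bash
python3 -m pendant '[0,0,0,2,0, 0,0,0,3,0, 0,0,0,3,0, 0,0,0,3,0, 0,0,0,2,0, 0,0,0,1.4,0, 0,0,0,0.7,0, 0,0,0,0,0]'|grep -E "time|pos|wr"
python3 - <<'E'
from h import *
plan([*cab(0,-.057),.219],4.1)
E
```

```text
time: 17.5
tcp_pos: [0.5736, 0.2448, 0.2225]
wrist_force: [-0.6, 0.1, -0.3]
t 17.5 tcp [0.5736 0.2448 0.2225] jaw 3.96 cab [ -0.4 169. ] | shift cm [-22.59   0.09   0.37] roll -0.14 | F [-0.6  0.1 -0.3] open 0.002 q [17. 21. 83. -0. 76. 13.]
```

```bash
python3 -m pendant '[0,-0.5,0,0.2,0, 0,-0.8,0,0,0, 0,-1,0,0,0, 0,-1.2,0,0,0, 0,-1.5,0,0,0, 0,-1.5,0,0,0, 0,-1.5,0,0,0, 0,-1.5,0,0,0]'|grep -E "time|pos|wr"
python3 - <<'E'
from h import *
plan([*cab(0,-.057),.219],4.1)
f=cam('side'); cv2.imwrite('pics/side6.png',cv2.resize(f['image'][100:320,0:260],(780,600),interpolation=cv2.INTER_CUBIC))
f=cam('top'); cv2.imwrite('pics/top6.png',cv2.resize(f['image'][60:210,0:220],(780,532),interpolation=cv2.INTER_CUBIC))
E
```

```text
time: 18.3
tcp_pos: [0.5809, 0.1499, 0.2221]
wrist_force: [1.6, 3.0, 1.9]
t 18.3 tcp [0.5809 0.1499 0.2221] jaw 4.0 cab [ 0.1 73.7] | shift cm [-1.307e+01  1.000e-02  3.100e-01] roll -0.1 | F [1.6 3.  1.9] open -0.002 q [ 8. 19. 86.  0. 75.  4.]
```

View pics/top6.png

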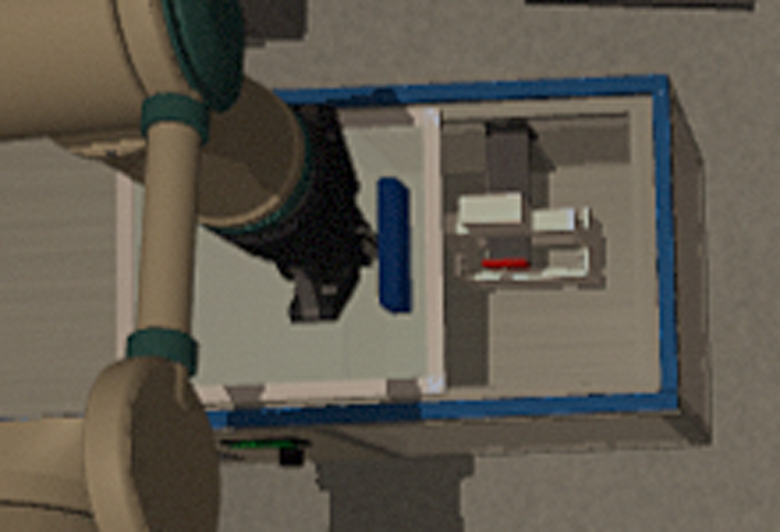

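The cover slides with the bar at (395,245), and the carrier is undisturbed at (490,210). I'll continue.

```bash
python3 -m pendant '[0,-1.5,0,0.2,0, 0,-1.5,0,0,0, 0,-1.5,0,0,0, 0,-1.5,0,0,0, 0,-1.5,0,0,0, 0,-1.5,0,0,0, 0,-1,0,0,0, 0,-0.5,0,0,0]'|grep -E "time|pos|wr"
python3 - <<'E'
from h import *
plan([*cab(0,-.057),.219],4.1)
E
```

```text
time: 19.2
tcp_pos: [0.5878, 0.0451, 0.2195]
wrist_force: [0.0, 2.4, -1.7]
t 19.2 tcp [0.5878 0.0451 0.2195] jaw 3.96 cab [ -0.5 -31.2] | shift cm [-2.58  0.06  0.05] roll -0.14 | F [ 0.   2.4 -1.7] open -0.004 q [-2. 18. 88. -0. 74. -6.]
```

```bash
python3 -m pendant '[0,-0.6,0,0,0, 0,-0.6,0,0,0, 0,-0.5,0,0,0, 0,-0.3,0,0,0, 0,0,0,0,0]'|grep -E "time|pos|wr"
python3 -m pendant '[0,-0.2,0,0,0, 0,-0.1,0,0,0, 0,0,0,0,0]'|grep -E "time|pos|wr"
python3 -m pendant '[0,-0.1,0,0,0, 0,-0.1,0,0,0, 0,0,0,0,0]'|grep -E "time|pos|wr"
python3 - <<'E'
from h import *
plan([*cab(0,-.057),.219],4.1)
E
```

```text
time: 19.7
tcp_pos: [0.5894, 0.0259, 0.2199]
wrist_force: [-0.3, 0.3, 0.6]
time: 20.0
tcp_pos: [0.5897, 0.0236, 0.2201]
wrist_force: [-0.4, 0.8, 0.4]
time: 20.3
tcp_pos: [0.5899, 0.0215, 0.22]
wrist_force: [-0.9, 1.8, 2.0]
t 20.3 tcp [0.5899 0.0215 0.22  ] jaw 4.03 cab [ -0.1 -55. ] | shift cm [-0.2   0.01  0.1 ] roll -0.07 | F [-0.9  1.8  2. ] open 0.003 q [-5. 18. 88. -0. 74. -9.]
```

```bash
for i in 1 ; do python3 -m pendant '[0,-0.1,0,0,0, 0,-0.1,0,0,0, 0,0,0,0,0]'|grep -E "pos|wr"; done
python3 -m pendant '[0,-0.1,0,0,0, 0,0,0,0,0]'|grep -E "pos|wr"
python3 -m pendant '[0,-0.1,0,0,0, 0,0,0,0,0]'|grep -E "pos|wr"
python3 -m pendant '[0,-0.1,0,0,0, 0,0,0,0,0]'|grep -E "pos|wr"
```

```text
tcp_pos: [0.5899, 0.02, 0.22]
wrist_force: [-1.0, 4.4, 2.8]
tcp_pos: [0.59, 0.02, 0.2201]
wrist_force: [-1.1, 6.3, 2.9]
tcp_pos: [0.59, 0.0199, 0.2201]
wrist_force: [-0.7, 6.9, 3.5]
tcp_pos: [0.59, 0.0199, 0.2201]
wrist_force: [-0.8, 10.4, 2.9]
```

Position stalls while the force climbs, so the cover is at its end stop. I'll back off, rise and check.

```bash
python3 -m pendant '[0,0.4,0,0,0, 0,1,0,0,0, 0,1,0,0,0, 0,0,0,-2,0, 0,0,0,-3,0, 0,0,0,-4,0, 0,0,0,-4,0, 0,0,0,-3,0]'|grep -E "time|pos|wr"
python3 -m pendant '[0,3,-2,0,0, 0,4,-3,0,0, 0,4,-3,0,0, 0,4,-3,0,0, 0,4,-3,0,0, 0,4,-3,0,0, 0,3,-2,0,0, 0,0,0,0,0]'|grep -E "time|pos|wr"
python3 - <<'E'
from h import *
for n in ['side','top']:
    f=cam(n); cv2.imwrite(f'pics/{n}7.png',cv2.resize(f['image'],(768,576),interpolation=cv2.INTER_CUBIC))
    P=cloud(f); L=(P[...,:2]-CC)@RC; hsv=cv2.cvtColor(f['image'],cv2.COLOR_BGR2HSV)
    m=(hsv[...,0]>95)&(hsv[...,0]<125)&(hsv[...,1]>120)&(P[...,2]>.21)&(P[...,2]<.22)&(L[...,1]>-.12)&(abs(L[...,0])<.06)
    q=L[m]*1000
    if len(q): print(n,'pull',np.percentile(q,[1,50,99],axis=0).round(1))
plan([.3,.3,.37],4)
E
```

```text
time: 22.0
tcp_pos: [0.5886, 0.0407, 0.3825]
wrist_force: [0.3, -0.3, 1.1]
time: 22.8
tcp_pos: [0.3774, 0.2894, 0.3801]
wrist_force: [1.3, -0.8, -0.3]
side pull [[-39.  -79. ]
 [ -2.1 -73.8]
 [ 35.  -68.8]]
top pull [[-40.1 -82.4]
 [ -3.5 -75.8]
 [ 37.9 -69. ]]
t 22.9 tcp [0.3801 0.2869 0.3798] jaw 4.16 cab [-190.3  224.8] | shift cm [ 1.89 -7.9   0.97] roll 0.16 | F [-0.3 -0.9  0.2] open 0.003 q [29.  4. 83. -0. 92. 25.]
```

View pics/top7.png

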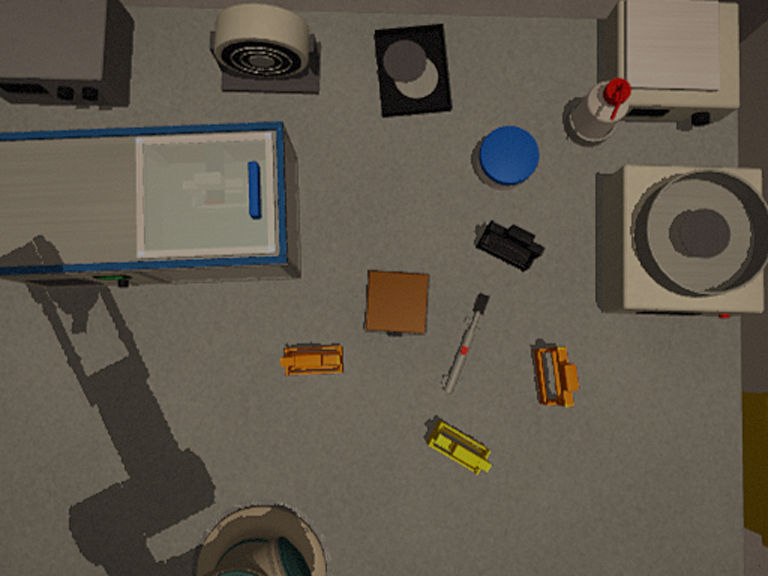

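View pics/side7.png

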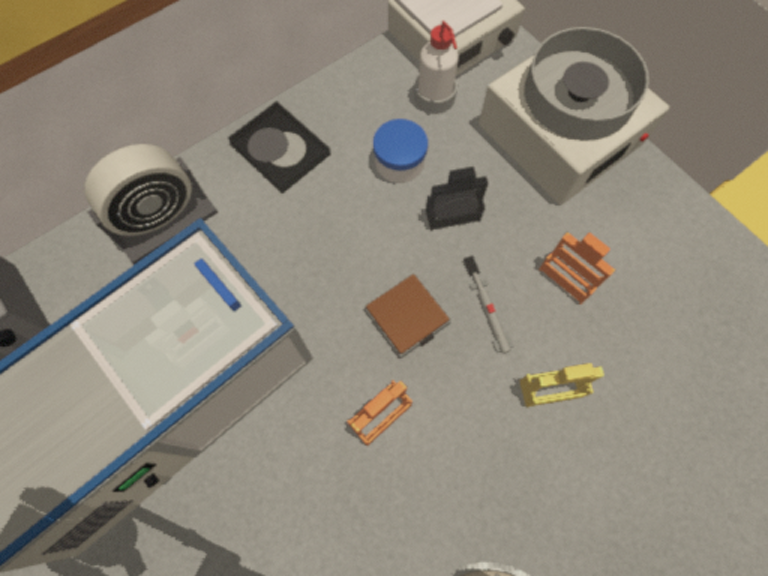

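The cover is shut, with the pull bar at y ≈ -75 mm, top (254,190). The carrier still hangs on the hook behind it at top (212,190). The other objects are where they were and the robot is clear.

```bash
python3 -m pendant '[0,0,0,0,0, 0,0,0,0,0, 0,0,0,0,0]'|grep -E "time|pos|wr"; python3 -c "
from station import job_done
print(job_done())"
```

```text
time: 23.2
tcp_pos: [0.3814, 0.2857, 0.3796]
wrist_force: [-0.1, -0.4, 0.1]
the job is handed in; nothing more can be done
None
```

The white carrier hangs by its crossbar on the hook and I let go of it. The cover is fully shut over the hatch, and I handed the job in at 23.2 s.

- **Carrier:** before the cover closed, both cameras put it within about 1 mm of the seat, with the tab top at 170 mm as it should be. It is still on the hook in the last pictures, seen through the cover.
- **Cover:** the push force rose to about 10 N with no further movement, which marks the end stop. The pull bar now measures at y ≈ -74 to -76 mm, against -75 mm when shut.
- **Clearances:** I planned the path to stay clear of the rim and rails. The forces showed no unexpected contact, but no picture checked this directly.
- **Bench:** the other objects look unmoved and the arm ended clear of everything. No check failed. The two cameras differed by 2 to 3 mm on where the rails' outer edge is, about as good as their calibration.

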